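Lock the tube rotator's shaft on its flat with the hex key

ROBOT

A 6-joint arm with a two-finger parallel gripper is mounted at the origin on a cart in front of the work surface, level with it; the furniture and walls round the work are solid. World frame = base frame: x ahead of the robot, y to its left, z up, the work surface at z = 0. Lengths are in m, angles in rad, forces in N, time in s.
With the tool pointing down it reaches from about 0.35 to 0.875 m from the base axis. Payload 15.5 kg.
Tool frame: the origin (TCP) lies on the centre line of the jaws, within the pads' length; the fingertips stand env.tip_reach ahead of it and the grasp point (between the pads) lies 2 mm behind it (env.tip_reach is the distance from the TCP to the fingertips, in m); z points along the fingers, y is the line along which they close (so a half turn about z gives the same grasp; the last joint's range is limited). The gripper opens to 85 mm and grips with 20 to 120 N. Pads are 22 mm wide; open, the fingers measure 114 mm over their backs; the gripper's body (76 mm by 85 mm) begins 54 mm behind the grasp point. The pads swing forward as they close: fully open they stand 13 mm farther back than shut.
Start: joints at [-1.252, 0.494, 1.345, -0, 1.302, -0.096], TCP at [0.252, -0.572, 0.248] pointing down, gripper open.
Joint ranges: [-2.91, 2.91], [-0.82, 2.16], [0.22, 2.67], [-1.22, 4.37], [0.12, 2.79], [-3.08, 3.08]. Speed limits (rad/s): [1.89, 1.89, 2.57, 3.01, 3.01, 3.01].

INTERFACE

Orientations are given as a unit quaternion [w, x, y, z].
In Python, from workcell import env gives the robot as it stands.
- The arm moves only by the tool move_arm, never from a script. Its arguments are lists of equal length, an entry for each row: "translation": the shift along the tool's x, y, z in m, a list of three; "twist": the turn about the tool's z in rad; "hand": the finger opening in m, from 0 to 0.0854. In form: {"translation": [[tx, ty, tz], ...], "twist": [twist, ...], "hand": [hand, ...]}. A call has 1 to 20 rows; each row is the pose to reach, as a shift and turn from the pose commanded when the call began, along the tool's axes at that moment; what a row does not reach only later rows make up. A row lasts 1/10 s, in which the tool goes at most 50 mm and 8.59 degrees, less where a joint would pass 70% of its speed; a pose out of reach is approached as far as the arm can. A call with a gripper value outside its range is refused whole. The fingers move at their own pace and stop on an object; the grip force is fixed at half the most. Time passes only in rows, so rows that repeat a pose let the fingers close. It gives the time, the measured TCP pose, the force, the opening and the grip force at its end, in the units of the state.
- env.observe(): the state, without advancing time (a new reading comes with each control period).
- env.snapshot(name): name is "scene" or "side" or "wrist"; returns a dict with "image" (400x640x3 uint8, blue, green, red), "fx", "fy", "cx", "cy" (pixels), "rvec" (rotation vector, rad) and "tvec" (3), from world to camera coordinates, as OpenCV has them. Camera axes: x right, y down, z forward; pixel columns grow to the right and rows downward; lengths in m; the calibration is good to about 2 mm. A picture is of the moment at which its call begins. There is no depth.
- env.sign_off(): hands the job in; it is judged then, once.
Trained networks look in the newest picture that a camera, given by its name, has taken for a name from the list of things; names that differ only in an ending like _2 or _b are one class to them, and where a whole thing is asked for, a point or a joint stands for the part that bears it (a point fixed in the world has none). Each returns a list of dicts, best first, with "conf" (0 to 1); they miss things now and then, are a little off and sometimes report something else, mostly with a low value. They report only what shows in the picture. A call takes as long as a camera call. They do not tell look-alikes from the thing itself.
- env.outline_of(camera, query): "region" (400x640 bool, what is visible of it).
- env.pinpoint(camera, query): "position" ([x, y, z] in m, in world coordinates, good to about 4 mm: a listed point, or the origin of a listed thing).
The state is a dict: "time": time; "qpos": joint angles; "qd": joint speeds; "joint_efforts": joint torques, N m; "tool_pos": TCP position; "tool_rot": TCP orientation; "ft_force": force on the tool from outside, world axes, zero at the start; "torque": the same for the moment, N m; "gripper_width": finger opening in m; "gripper_force": force on a finger pad.
Only numpy, scipy, OpenCV 4.12 (cv2) and the standard library are available. Lean on these libraries where they do the work, as an engineer would, in place of code of your own. Each camera call takes 0.05 s, during which the arm holds its last target. There are 200 camera calls.

TASK

Turn the tube rotator's shaft by its crank until the crank stands straight up, so that the shaft's flat faces the setscrew, and let go of the crank. Then take the T-handle hex key from its stand, seat it fully home in the setscrew's socket and turn it clockwise until the screw is snugly tight on the flat, without forcing it. Leave the key standing in the screw and the other things on the bench alone.

Things in the scene. Friction and masses are not known exactly. Their poses are not given: they have to be found in the camera images.
- shaft (a joint): Angle of the rotator's horizontal shaft (24 mm thick steel, stiff to turn: about 0.1 N m, stays where it is left). 0: crank straight up and the shaft's flat facing straight up at the setscrew; positive: crank leaning towards the rotator's +x side (away from the robot). It starts leaning 0.6 to 1.2 that way.
- rotator: The fixed tube rotator: a 110x190 mm base plate with two pedestals, a locking collar in the middle (top of its square boss 88 mm up) and the shaft running along the rotator's y axis, 60 mm above the bench. Origin: centre of the base's underside; z up, x across the shaft, +y towards the crank end; a white disc 84 mm across is at the other end. Bolted down.
- crank_pin (a point): Middle of the crank's grip pin, a plain metal 12 mm thick, 40 mm long bar parallel to the shaft (the rotator's y), 50 mm from the shaft axis and 109 mm along y from the rotator's centre; it swings round the shaft with the crank. It can be pinched from above, fingers closing along the rotator's x.
- shaft_bar: The shaft itself: origin on its axis above the rotator's centre, y along the axis, z out of its flat. The flat is 12 mm wide, cut 1.6 mm deep, all along the shaft.
- setscrew (a joint): Turn of the setscrew's head; grows clockwise seen from above, which drives its point down 4 mm per radian (a steep quick-acting thread; the head turns in place). Starts at 0 to 0.1; stays where it is left. It drags with about 0.06 N m while it turns freely. Snugly tight is a torque of about 0.16 N m on the key (0.15 to 0.18); from about 0.23 N m it is overtightened.
- screw_point: The setscrew's threaded bush, fixed on the collar, with the screw's point that presses on the shaft. With the flat facing it, the point meets the flat after 0.45 to 1.15 rad of screw turning; this differs from day to day and cannot be read from the poses. From there the torque rises steeply, by about 1 N m per radian.
- socket_mouth (a point): Where the hex socket proper begins in the setscrew's dark steel head (24 mm across, on top of the collar), on its axis; z up. From here the socket is 14.8 mm across flats and 15 mm deep; above it the mouth widens over 4.5 mm to about 19 mm. Its flats face the point's +x and every 60 degrees from it, and turn with the screw. About 111 mm above the bench at the start.
- key_handle (a point): Centre of the hex key's grey cross handle: 56 mm long (the point's x), 16 mm thick (y), 20 mm high; z up; held by its flat ends it takes the most torque. The shank hangs from its middle, foot 96 mm below this point; 14 mm across flats, tapering to 8 mm over the last 6 mm. The flats face the point's +x and every 60 degrees from it. Mass about 0.12 kg. It stands loosely upright in its stand.
- key_tip (a point): Middle of the foot of the hex key's shank.
- key_stand: Fixed grey block 60x60x45 mm with a 17 mm hole, 38 mm deep, in which the key stands. Origin: centre of its underside.
- marker: A felt marker, 136 mm long, lying on the bench; bystander.
- petri_dish: A petri dish, 91 mm across, 17 mm high; bystander.
- jar: A jar with a white lid, 62 mm across, 80 mm high; bystander.
Not all that is in view belongs to the job. Of the things like the part that bears key_handle, leave any that is pink; of the rest the smaller one is meant. There is more than one size of the rotator; the one meant has the size given above.

How it is judged:
On the way, in this order (a step that is already met when the one before it is completed fails the run):
1. the shaft is turned until its flat faces the setscrew (crank upright within 0.1 rad) and the crank is let go (value of joint shaft between -0.1 and 0.1 rad and contact force between rotator and the fingers below 0.1 N), for 0.2 s.
2. the key is seated in the setscrew's socket (horizontal distance between key_tip and socket_mouth below 0.004 m and z of key_tip in the frame of socket_mouth below -0.009 m), for 0.2 s.
3. the screw is tightened on the flat (more than 20 N) (contact force between screw_point and shaft_bar above 20 N), for 0.2 s.
At the end, for the whole second after the job is handed in: The shaft's flat faces the setscrew (shaft within 0.1 rad of 0), the screw still presses on it with more than 5 N, and the key stands at rest in the screw's socket, its foot at least 9 mm deep and within 4 mm of the socket's axis, leaning less than 0.2 rad (all of step 2 and contact force between screw_point and shaft_bar above 5 N and value of joint shaft between -0.1 and 0.1 rad and angle between key_tip's own z axis and vertical below 0.2 rad and linear speed of hex_key below 0.02 m/s); the robot touches nothing.
It fails at once if the screw is overtightened (its point presses on the shaft with more than 60 N) (contact force between screw_point and shaft_bar above 60 N).
It fails at once if a bystander (marker, petri dish, jar) is shifted by more than 20 mm (distance of any of marker, petri_dish, jar from where it was at the start of the episode above 0.02 m).
It also fails if it takes over 72 s, if anything falls off the work surface, if the arm or the gripper's body presses on something with over 40 N, if the wrist force passes 120 N, or if a joint passes its speed limit or range.

## Working session

There is one attempt and no reset: what is moved stays moved. The work goes in short steps, Python scripts to look and compute and a tool call to move; the robot and the scene stay as the last step left them, time stands still between calls to the robot, and variables do not carry over. Pictures are saved under pics/ and viewed, at most 10 in all, crops included, and the job is handed in when it is done.

Besides the shell and the picture viewer there is one more tool, called after "Emit:" by a JSON object that holds its "api" and its "payload", one argument or row to a line. move_arm: Moves the arm, as the interface text tells. Its arguments: {"type":"object","properties":{"translation":{"type":"array","items":{"type":"array","items":{"type":"number"}}},"twist":{"type":"array","items":{"type":"number"}},"hand":{"type":"array","items":{"type":"number"}}},"required":["translation","twist","hand"]}

```bash
mkdir -p pics
cat > h.py <<'E'
import numpy as np, cv2
from workcell import env
def snap(c,name=None):
    s=env.snapshot(c)
    if name: cv2.imwrite(f'pics/{name}.png',s['image'])
    return s
def proj(s,p):
    K=np.array([[s['fx'],0,s['cx']],[0,s['fy'],s['cy']],[0,0,1.]])
    return cv2.projectPoints(np.array(p,float).reshape(-1,3),np.array(s['rvec'],float),np.array(s['tvec'],float),K,None)[0].reshape(-1,2)
def ray(s,u,v):
    R=cv2.Rodrigues(np.array(s['rvec'],float))[0]; t=np.array(s['tvec'],float).ravel()
    return -R.T@t, R.T@np.array([(u-s['cx'])/s['fx'],(v-s['cy'])/s['fy'],1])
def atz(s,u,v,z):
    c,d=ray(s,u,v); return c+d*(z-c[2])/d[2]
def pins(c,s,qs):
    for q in qs:
        for r in env.pinpoint(c,q):
            print(c,q,round(r['conf'],2),np.round(r['position'],4),np.round(proj(s,r['position'])[0]))
E
python3 - <<'E'
from h import *
print(env.tip_reach, env.observe()['time'])
ims=[]
for c in ('scene','side'):
    s=snap(c); ims.append(s['image'])
    pins(c,s,['rotator','crank_pin','socket_mouth','key_handle','key_tip','key_stand','marker','petri_dish','jar'])
im=np.vstack(ims); cv2.imwrite('pics/a.png',cv2.resize(im,(480,600)) if 0 else im[:, :])
cv2.imwrite('pics/a1.png',ims[0]);cv2.imwrite('pics/a2.png',ims[1])
E
```

```text
0.017 0.0
scene rotator 0.97 [ 0.543   0.1137 -0.0006] [323. 216.]
scene rotator 0.76 [ 0.5099  0.5729 -0.0042] [238. 170.]
scene crank_pin 0.97 [0.5562 0.2344 0.082 ] [302. 182.]
scene crank_pin 0.53 [0.4819 0.6473 0.0736] [219. 150.]
scene socket_mouth 0.42 [0.5426 0.1224 0.1097] [321. 191.]
scene key_handle 0.74 [ 0.3801 -0.1975  0.1308] [365. 261.]
scene key_handle 0.5 [ 0.4986 -0.2371  0.1066] [401. 251.]
scene key_handle 0.48 [ 0.4863 -0.3688  0.0984] [439. 281.]
scene key_tip 0.95 [ 0.3772 -0.1984  0.0004] [361. 291.]
scene key_tip 0.68 [ 0.4878 -0.3745  0.002 ] [434. 303.]
scene key_tip 0.56 [ 0.4983 -0.2378  0.0055] [397. 274.]
scene key_stand 0.61 [ 0.494  -0.2398  0.0032] [396. 276.]
scene marker 0.68 [ 4.218e-01 -2.500e-03  4.000e-04] [323. 250.]
scene marker 0.51 [ 0.6302 -0.1432 -0.0013] [396. 239.]
scene petri_dish 0.62 [ 0.6328 -0.1433 -0.0022] [397. 239.]
scene jar 0.65 [ 6.862e-01 -1.900e-02  3.000e-04] [377. 214.]
side rotator 0.95 [ 0.5425  0.1196 -0.001 ] [318. 218.]
side rotator 0.83 [ 0.5102  0.5758 -0.003 ] [297. 177.]
side crank_pin 0.66 [0.4861 0.6467 0.076 ] [290. 157.]
side crank_pin 0.64 [0.5558 0.234  0.0914] [317. 183.]
side socket_mouth 0.58 [0.5387 0.118  0.1103] [316. 190.]
side key_handle 0.82 [ 0.495  -0.2394  0.1049] [320. 243.]
side key_handle 0.78 [ 0.4866 -0.3682  0.0992] [324. 273.]
side key_handle 0.57 [ 0.379  -0.2037  0.1338] [274. 230.]
side key_tip 0.73 [ 0.3807 -0.1954 -0.0009] [278. 271.]
side key_tip 0.7 [ 0.4869 -0.3696  0.0015] [325. 307.]
side key_tip 0.62 [ 0.4946 -0.2381  0.0067] [320. 274.]
side key_stand 0.86 [ 0.4955 -0.2387  0.0005] [320. 276.]
side marker 0.52 [ 0.4197  0.0028 -0.0021] [286. 237.]
side petri_dish 0.92 [ 0.6321 -0.1406 -0.0039] [360. 254.]
side jar 0.81 [ 0.691  -0.0188  0.0009] [368. 232.]
```

View pics/a1.png

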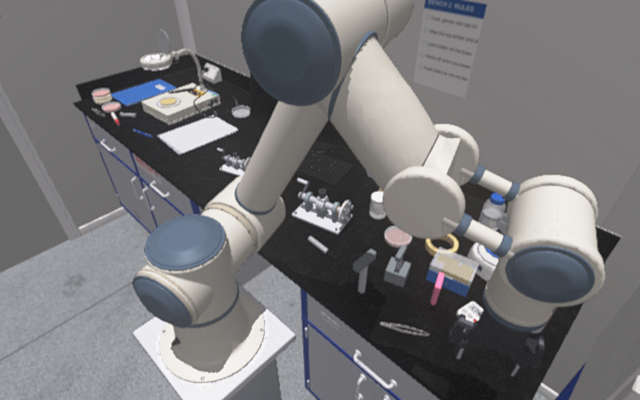

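View pics/a2.png

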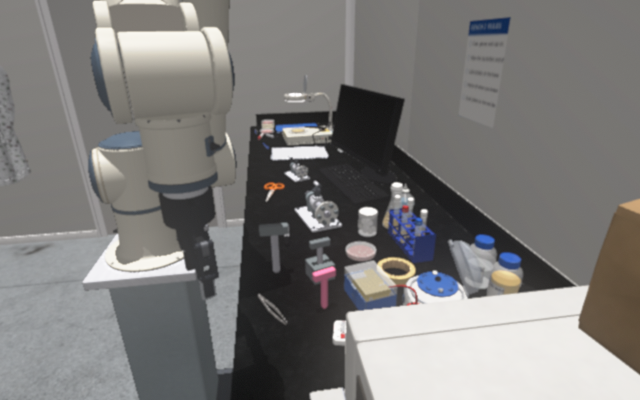

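Keys: the large grey one at scene (365,261), handle 0.13 m up; the grey one in the stand at (401,251), handle 0.105 m up; and the pink one at (439,281). I mean the one in the stand, since it is the smaller non-pink one. Rotators: (323,216) fits the given crank reach, about 118 mm from centre to pin. The one at (238,170) is too small at about 78 mm. I'll confirm both in one enlarged crop.

Run:
```python
from h import *
a=cv2.imread('pics/a1.png');b=cv2.imread('pics/a2.png')
f=lambda im,x,y:cv2.resize(im[y:y+75,x:x+100],(400,300),interpolation=cv2.INTER_CUBIC)
cv2.imwrite('pics/crop.png',np.vstack([np.hstack([f(a,275,160),f(a,350,235)]),np.hstack([f(b,275,165),f(b,255,220)])]))
o=env.observe(); print({k:np.round(v,3) for k,v in o.items()})
from scipy.spatial.transform import Rotation as R
q=o['tool_rot'];print(R.from_quat([*q[1:],q[0]]).as_matrix().round(3))
```

```text
{'time': np.float64(1.0), 'qpos': array([-1.252,  0.494,  1.345, -0.   ,  1.303, -0.096]), 'qd': array([-0.   ,  0.   , -0.001, -0.   ,  0.001,  0.   ]), 'joint_efforts': array([ 3.0000e-03, -8.8202e+01, -3.8426e+01,  0.0000e+00,  1.0000e-03,
        0.0000e+00]), 'tool_pos': array([ 0.252, -0.572,  0.248]), 'tool_rot': array([-0.   ,  0.979,  0.206, -0.   ]), 'ft_force': array([ 0.057,  0.072, -0.341]), 'torque': array([-0.006, -0.01 ,  0.053]), 'gripper_force': np.float64(0.0), 'gripper_width': np.float64(0.085)}
[[ 0.915  0.403 -0.   ]
 [ 0.403 -0.915  0.   ]
 [-0.    -0.    -1.   ]]
```

View pics/crop.png

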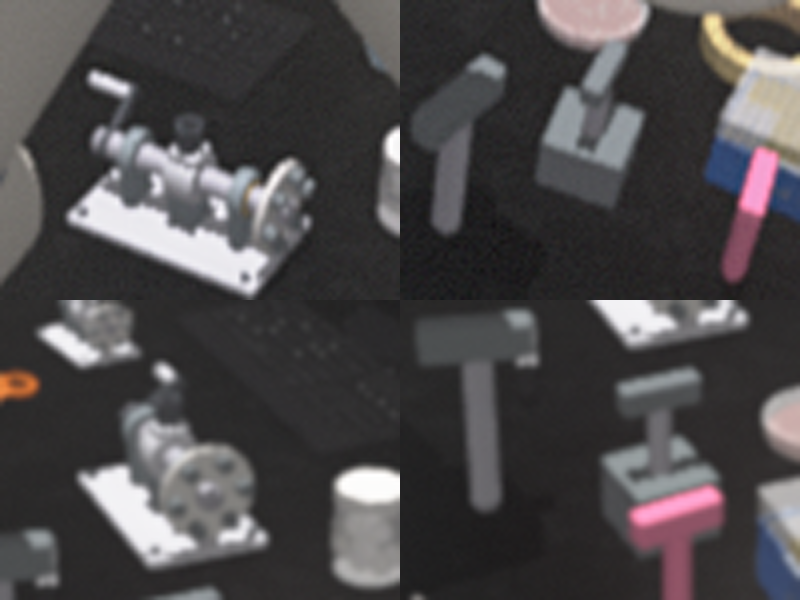

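Confirmed: the small grey key is in the stand, and the large rotator has its crank leaning to +x. Moving above the rotator for a close look.

Emit:
{"api": "move_arm", "payload": {
  "translation": [
    [0.567,-0.561,-0.04],
    [0.567,-0.561,-0.04],
    [0.567,-0.561,-0.04],
    [0.567,-0.561,-0.04],
    [0.567,-0.561,-0.04],
    [0.567,-0.561,-0.04],
    [0.567,-0.561,-0.04],
    [0.567,-0.561,-0.04],
    [0.567,-0.561,-0.04],
    [0.567,-0.561,-0.04],
    [0.567,-0.561,-0.04],
    [0.567,-0.561,-0.04],
    [0.567,-0.561,-0.04],
    [0.567,-0.561,-0.04],
    [0.567,-0.561,-0.04],
    [0.567,-0.561,-0.04],
    [0.567,-0.561,-0.04],
    [0.567,-0.561,-0.04],
    [0.567,-0.561,-0.04],
    [0.567,-0.561,-0.04]
  ],
  "twist": [-1.42,-1.42,-1.42,-1.42,-1.42,-1.42,-1.42,-1.42,-1.42,-1.42,-1.42,-1.42,-1.42,-1.42,-1.42,-1.42,-1.42,-1.42,-1.42,-1.42],
  "hand": [0.05,0.05,0.05,0.05,0.05,0.05,0.05,0.05,0.05,0.05,0.05,0.05,0.05,0.05,0.05,0.05,0.05,0.05,0.05,0.05]
}}

```text
time: 3.0
tool_pos: [0.5444, 0.1688, 0.2884]
tool_rot: [-0.0, 0.608, 0.794, -0.0]
ft_force: [-0.3, 0.0, -0.3]
gripper_width: 0.0501
gripper_force: 0.0
```

```bash
cat >> h.py <<'E'
from scipy.spatial.transform import Rotation as R
def st():
    o=env.observe();q=o['tool_rot'];M=R.from_quat([*q[1:],q[0]]).as_matrix()
    print('t',round(float(o['time']),2),'pos',np.round(o['tool_pos'],4),'phi',round(float(np.arctan2(M[1,0],M[0,0])),4),'F',np.round(o['ft_force'],2),'T',np.round(o['torque'],3),'w',round(float(o['gripper_width']),4),'gf',round(float(o['gripper_force']),1),'q',np.round(o['qpos'],2))
    return o,M
E
python3 - <<'E'
from h import *
o,M=st(); print(M.round(3))
s=snap('wrist','w1')
pins('wrist',s,['rotator','crank_pin','socket_mouth'])
for c in ('scene','side'):
    s=snap(c); pins(c,s,['rotator','crank_pin','socket_mouth'])
E
```

```text
t 3.0 pos [0.5444 0.1688 0.2884] phi 1.8334 F [-0.28  0.03 -0.31] T [-0.039  0.074  0.006] w 0.0501 gf 0.0 q [ 0.2   0.38  1.43 -0.    1.34 -0.07]
[[-0.26   0.966 -0.   ]
 [ 0.966  0.26  -0.   ]
 [-0.    -0.    -1.   ]]
wrist rotator 0.62 [0.5423 0.1145 0.0015] [301. 201.]
wrist crank_pin 0.89 [0.5519 0.2311 0.0859] [341. 109.]
wrist socket_mouth 0.64 [0.543  0.1197 0.1095] [299. 228.]
scene rotator 0.91 [ 0.5062  0.5773 -0.0057] [237. 170.]
scene rotator 0.71 [0.5446 0.1157 0.0022] [323. 215.]
scene crank_pin 0.72 [0.5564 0.2327 0.0856] [302. 181.]
scene crank_pin 0.56 [0.4809 0.6468 0.0774] [219. 149.]
scene socket_mouth 0.53 [0.5451 0.119  0.111 ] [323. 190.]
side rotator 0.87 [0.5439 0.1155 0.0007] [318. 218.]
side rotator 0.7 [ 0.5108  0.577  -0.0018] [297. 176.]
side rotator 0.36 [0.5369 0.1152 0.0928] [316. 195.]
side crank_pin 0.67 [0.5542 0.2295 0.09  ] [316. 184.]
side socket_mouth 0.63 [0.5386 0.1175 0.1101] [316. 190.]
side socket_mouth 0.48 [ 0.4962 -0.2379  0.1025] [320. 243.]
```

View pics/w1.png

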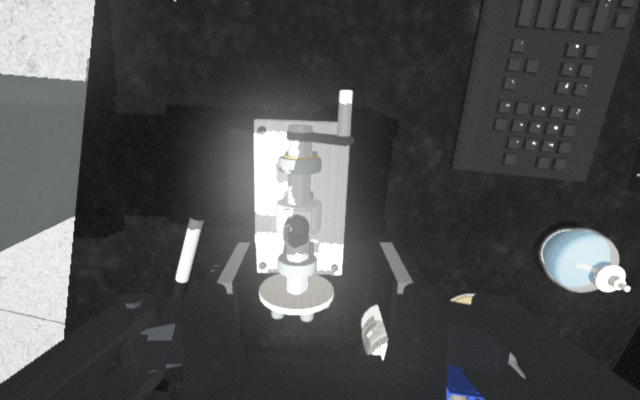

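The wrist view shows the base plate with corners at about (255,121), (350,121), (257,274) and (342,276). The pin runs from (345,91) to (345,138), and the screw head is at (297,230). I'll refine yaw and centre from these.

Run:
```python
from h import *
s=snap('wrist')
z=.010
P=[atz(s,u,v,z) for u,v in((255,121),(350,121),(342,276),(257,274))]
for p in P: print(p.round(4))
y1=P[0]+P[1]-P[2]-P[3]; print('size',np.linalg.norm(P[0]-P[1]),np.linalg.norm(P[0]-P[3]),'yaw from y',np.arctan2(-y1[0],y1[1]),'c',np.mean(P,0))
for zz in (.08,.085,.09): 
    a=atz(s,345,91,zz);b=atz(s,344,138,zz);print(zz,a.round(4),b.round(4),np.arctan2(-(a-b)[0],(a-b)[1]))
print('head',atz(s,297.5,230,.1155))
for k in range(4):
  s=snap('wrist'); pins('wrist',s,['crank_pin','socket_mouth','rotator'])
```

```text
[0.4692 0.1942 0.01  ]
[0.5717 0.2219 0.01  ]
[0.6168 0.0358 0.01  ]
[0.5126 0.0106 0.01  ]
size 0.10613988065571735 0.18874160297850487 yaw from y 0.23499418565226285 c [0.54256939 0.1156293  0.01      ]
0.08 [0.552  0.2481 0.08  ] [0.5631 0.2075 0.08  ] 0.26455310370501894
0.085 [0.5517 0.2479 0.085 ] [0.5625 0.2079 0.085 ] 0.2645531037050195
0.09 [0.5513 0.2477 0.09  ] [0.562  0.2083 0.09  ] 0.26455310370501994
head [0.54207445 0.12089195 0.1155    ]
wrist crank_pin 0.66 [0.5541 0.2295 0.0859] [342. 112.]
wrist socket_mouth 0.68 [0.5439 0.1215 0.1095] [300. 228.]
wrist rotator 0.81 [0.5415 0.1171 0.0007] [301. 199.]
wrist crank_pin 0.78 [0.5541 0.232  0.0861] [343. 110.]
wrist socket_mouth 0.98 [0.5421 0.1191 0.108 ] [297. 229.]
wrist rotator 0.74 [ 5.422e-01  1.193e-01 -2.000e-04] [302. 197.]
wrist crank_pin 0.96 [0.5525 0.2299 0.0856] [340. 111.]
wrist rotator 0.78 [5.432e-01 1.152e-01 1.000e-04] [302. 201.]
wrist crank_pin 0.65 [ 0.4257  0.0031 -0.0014] [191. 259.]
wrist crank_pin 0.58 [0.5536 0.23   0.089 ] [342. 112.]
wrist socket_mouth 0.73 [0.5418 0.1206 0.1094] [297. 228.]
wrist rotator 0.63 [5.409e-01 1.160e-01 1.000e-04] [300. 200.]
```

Emit:
{"api": "move_arm", "payload": {
  "translation": [
    [0.064,0.0265,0.05],
    [0.064,0.0265,0.1],
    [0.064,0.0265,0.14],
    [0.064,0.0265,0.17],
    [0.064,0.0265,0.19],
    [0.064,0.0265,0.204],
    [0.064,0.0265,0.204],
    [0.064,0.0265,0.204],
    [0.064,0.0265,0.204],
    [0.064,0.0265,0.204],
    [0.064,0.0265,0.204],
    [0.064,0.0265,0.204],
    [0.064,0.0265,0.204]
  ],
  "twist": [0,0,0,0,0,0,0,0,0,0,0,0,0],
  "hand": [0.045,0.045,0.045,0.045,0.045,0.045,0.045,0.03,0.02,0.015,0.01,0.01,0.01]
}}

```text
time: 5.75
tool_pos: [0.5539, 0.2388, 0.0847]
tool_rot: [0.0, 0.608, 0.794, 0.0]
ft_force: [-0.7, 1.9, 4.5]
gripper_width: 0.0108
gripper_force: 35.7
```

Run:
```python
from h import *
st()
for c in('wrist','scene','side'):
    s=snap(c,'g1'+c); pins(c,s,['crank_pin'])
```

```text
t 5.75 pos [0.5539 0.2388 0.0847] phi 1.8347 F [-0.67  1.91  4.52] T [ 0.189  0.102 -0.274] w 0.0108 gf 35.7 q [0.31 0.66 1.56 0.   0.92 0.04]
wrist crank_pin 0.66 [0.555  0.231  0.0836] [312. 291.]
scene crank_pin 0.75 [0.4832 0.6476 0.0721] [219. 150.]
scene crank_pin 0.65 [0.5574 0.2328 0.0866] [302. 181.]
side crank_pin 0.88 [0.5562 0.2335 0.0884] [317. 184.]
side crank_pin 0.49 [0.4885 0.6465 0.0742] [290. 157.]
```

Emit:
{"api": "move_arm", "payload": {
  "translation": [
    [0,-0.0033,-0.0047],
    [0,-0.0066,-0.0084],
    [0,-0.0103,-0.0118],
    [0,-0.0143,-0.0149],
    [0,-0.0185,-0.0175],
    [0,-0.023,-0.0197],
    [0,-0.0277,-0.0214],
    [0,-0.0326,-0.0226],
    [0,-0.0375,-0.0234],
    [0,-0.0425,-0.0236],
    [0,-0.0425,-0.0236],
    [0,-0.0425,-0.0236],
    [0,-0.0425,-0.0236]
  ],
  "twist": [0,0,0,0,0,0,0,0,0,0,0,0,0],
  "hand": [0.01,0.01,0.01,0.01,0.01,0.01,0.01,0.01,0.01,0.01,0.01,0.01,0.01]
}}

```text
time: 7.35
tool_pos: [0.5134, 0.2281, 0.1084]
tool_rot: [0.0, 0.608, 0.794, 0.001]
ft_force: [2.1, 6.0, 5.3]
gripper_width: 0.0107
gripper_force: 34.9
```

Run:
```python
from h import *
st()
for c in('wrist','scene','side'):
    s=snap(c); pins(c,s,['crank_pin','socket_mouth','rotator'])
```

```text
t 7.35 pos [0.5134 0.2281 0.1084] phi 1.8346 F [2.07 5.98 5.31] T [ 0.985 -0.428 -0.324] w 0.0107 gf 34.9 q [0.31 0.58 1.65 0.   0.91 0.05]
wrist crank_pin 0.9 [0.5143 0.2204 0.1105] [312. 295.]
wrist rotator 0.78 [0.5419 0.1179 0.0014] [313. 343.]
scene crank_pin 0.98 [0.5178 0.2244 0.1103] [296. 181.]
scene crank_pin 0.56 [0.482  0.6477 0.0736] [219. 150.]
scene socket_mouth 0.59 [0.5447 0.1202 0.1108] [322. 190.]
scene socket_mouth 0.51 [0.5444 0.1185 0.0929] [323. 195.]
scene rotator 0.87 [0.5416 0.1176 0.0018] [322. 215.]
scene rotator 0.66 [ 0.5077  0.5733 -0.0024] [238. 170.]
side crank_pin 0.8 [0.5143 0.2222 0.1105] [306. 180.]
side crank_pin 0.68 [0.5404 0.1155 0.1115] [317. 190.]
side crank_pin 0.44 [0.4858 0.6447 0.0749] [290. 157.]
side socket_mouth 0.4 [0.5383 0.1143 0.1081] [317. 191.]
side rotator 0.56 [0.5423 0.1152 0.0014] [318. 218.]
side rotator 0.54 [ 0.5098  0.5771 -0.0017] [297. 176.]
```

Emit:
{"api": "move_arm", "payload": {
  "translation": [
    [0,0,0],
    [0,0,0],
    [0,0,0],
    [0,0,0],
    [0,0,-0.03],
    [0,0,-0.08],
    [-0.03,0.01,-0.13],
    [-0.064,0.015,-0.18],
    [-0.064,0.015,-0.18],
    [-0.064,0.015,-0.18]
  ],
  "twist": [0,0,0,0,0,0,0,0,0,0],
  "hand": [0.045,0.045,0.045,0.045,0.045,0.045,0.05,0.05,0.05,0.05]
}}

```text
time: 8.95
tool_pos: [0.5454, 0.1685, 0.2906]
tool_rot: [0.002, 0.609, 0.794, 0.002]
ft_force: [0.2, 0.2, -1.3]
gripper_width: 0.0496
gripper_force: 0.0
```

Run:
```python
from h import *
st()
s=snap('wrist','w2')
for c in('wrist','wrist','wrist','scene','side'):
    s=snap(c); pins(c,s,['crank_pin','socket_mouth','rotator'])
```

```text
t 8.95 pos [0.5454 0.1685 0.2906] phi 1.8331 F [ 0.16  0.19 -1.26] T [ 0.037  0.067 -0.011] w 0.0496 gf 0.0 q [ 0.2   0.38  1.43 -0.    1.33 -0.07]
wrist crank_pin 0.86 [0.5115 0.2233 0.1056] [293. 106.]
wrist crank_pin 0.45 [0.5399 0.1214 0.1095] [296. 226.]
wrist socket_mouth 0.6 [0.5412 0.1177 0.1124] [296. 231.]
wrist rotator 0.84 [0.543  0.1165 0.0008] [302. 199.]
wrist crank_pin 0.58 [0.5143 0.2229 0.1073] [299. 109.]
wrist socket_mouth 0.65 [0.5392 0.1177 0.1127] [296. 233.]
wrist socket_mouth 0.18 [0.5375 0.118  0.0928] [295. 224.]
wrist crank_pin 0.67 [0.5137 0.2206 0.1077] [296. 111.]
wrist socket_mouth 0.72 [0.5403 0.1195 0.1119] [297. 230.]
wrist socket_mouth 0.32 [0.5432 0.1167 0.0026] [303. 201.]
wrist rotator 0.65 [0.5406 0.1181 0.0016] [301. 199.]
scene crank_pin 0.55 [0.5152 0.2265 0.1076] [295. 182.]
scene crank_pin 0.48 [0.4826 0.648  0.0745] [219. 149.]
scene socket_mouth 0.37 [0.5469 0.1193 0.1101] [323. 190.]
scene rotator 0.88 [ 0.5082  0.5759 -0.0029] [237. 169.]
scene rotator 0.6 [5.410e-01 1.167e-01 1.000e-04] [322. 216.]
side crank_pin 0.86 [0.5143 0.2217 0.1119] [306. 180.]
side crank_pin 0.69 [ 0.4946 -0.2363  0.1039] [319. 243.]
side crank_pin 0.55 [0.4868 0.6469 0.0771] [290. 156.]
side socket_mouth 0.56 [0.5156 0.2198 0.1137] [306. 179.]
side socket_mouth 0.55 [0.5414 0.114  0.1109] [317. 190.]
side rotator 0.74 [ 0.4966 -0.2358  0.0106] [320. 272.]
side rotator 0.62 [ 0.4202  0.0031 -0.0031] [287. 237.]
side rotator 0.55 [0.542  0.1207 0.0007] [318. 217.]
side rotator 0.53 [ 0.4938 -0.2394  0.1066] [319. 242.]
side rotator 0.52 [ 0.5114  0.5791 -0.0017] [297. 176.]
```

View pics/w2.png

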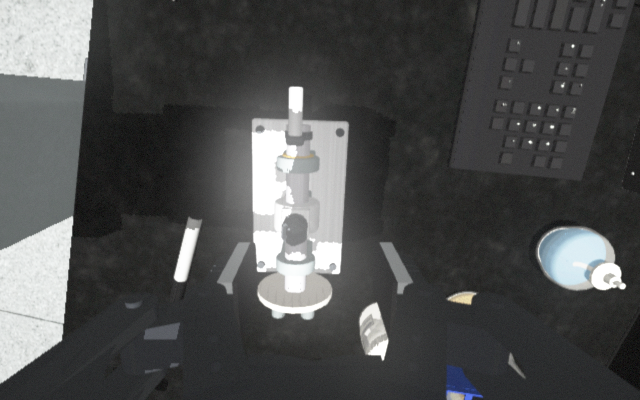

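Crank pin (296,100) and screw head (296,229) are in line along the shaft, so the crank is upright and released. On to the key.

Emit:
{"api": "move_arm", "payload": {
  "translation": [
    [-0.4,-0.154,0],
    [-0.4,-0.154,0],
    [-0.4,-0.154,0],
    [-0.4,-0.154,0],
    [-0.4,-0.154,0],
    [-0.4,-0.154,0],
    [-0.4,-0.154,0],
    [-0.4,-0.154,0],
    [-0.4,-0.154,0],
    [-0.4,-0.154,0],
    [-0.4,-0.154,0],
    [-0.4,-0.154,0]
  ],
  "twist": [0,0,0,0,0,0,0,0,0,0,0,0],
  "hand": [0.08,0.08,0.08,0.08,0.08,0.08,0.08,0.08,0.08,0.08,0.08,0.08]
}}

```text
time: 11.2
tool_pos: [0.4995, -0.2558, 0.2878]
tool_rot: [-0.0, 0.608, 0.794, 0.0]
ft_force: [-0.5, -0.3, 0.5]
gripper_width: 0.08
gripper_force: 0.0
```

Run:
```python
from h import *
st()
s=snap('wrist','w3')
for c in('wrist','wrist','wrist'):
    s=snap(c); pins(c,s,['key_handle','key_tip','key_stand'])
```

```text
t 11.2 pos [ 0.4995 -0.2558  0.2878] phi 1.8354 F [-0.5  -0.31  0.54] T [ 0.021 -0.031  0.001] w 0.08 gf 0.0 q [-0.58  0.37  1.45  0.    1.33 -0.84]
wrist key_handle 0.75 [ 0.4956 -0.2444  0.1041] [314. 163.]
wrist key_handle 0.71 [ 0.4835 -0.3716  0.0925] [269. 279.]
wrist key_handle 0.65 [ 0.3784 -0.1988  0.1335] [178.  71.]
wrist key_tip 0.93 [ 0.4851 -0.3704  0.0017] [279. 243.]
wrist key_tip 0.86 [ 0.4931 -0.2455  0.0059] [311. 149.]
wrist key_stand 0.58 [ 4.963e-01 -2.426e-01  3.000e-04] [315. 147.]
wrist key_handle 0.82 [ 0.3771 -0.1958  0.1325] [177.  66.]
wrist key_handle 0.66 [ 0.4968 -0.2406  0.1051] [316. 159.]
wrist key_handle 0.61 [ 0.483  -0.3706  0.091 ] [269. 277.]
wrist key_tip 0.95 [ 0.4926 -0.2399  0.0086] [312. 144.]
wrist key_tip 0.75 [ 0.4827 -0.3726  0.0009] [277. 244.]
wrist key_stand 0.84 [ 0.4993 -0.2403  0.0026] [318. 145.]
wrist key_handle 0.97 [ 0.4952 -0.2406  0.1025] [315. 158.]
wrist key_handle 0.97 [ 0.3784 -0.198   0.1339] [178.  69.]
wrist key_handle 0.76 [ 0.4804 -0.3697  0.0921] [267. 276.]
wrist key_handle 0.23 [ 0.4982 -0.2402 -0.0014] [317. 144.]
wrist key_tip 0.92 [ 0.4847 -0.3696  0.002 ] [279. 242.]
wrist key_tip 0.87 [ 0.4944 -0.2393  0.0059] [314. 143.]
wrist key_stand 0.7 [ 4.970e-01 -2.426e-01 -4.000e-04] [316. 146.]
```

View pics/w3.png

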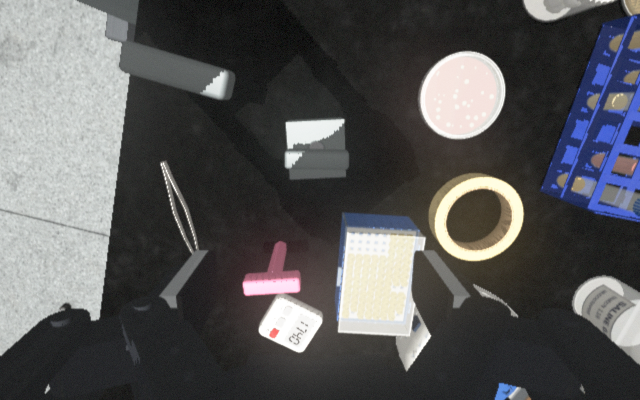

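Target key: handle from about (285,159) to (348,160), stand top at (315,135). The large key is at (178,70) and the pink one at (270,283). Measuring the handle's axis.

Run:
```python
from h import *
o,M=st()
for k in range(2):
  s=snap('wrist')
  for r in env.outline_of('wrist','key_handle'):
    m=r['region']; ys,xs=np.nonzero(m)
    if abs(xs.mean()-316)<25 and abs(ys.mean()-160)<25:
        rect=cv2.minAreaRect(np.column_stack([xs,ys]).astype(np.float32)); b=cv2.boxPoints(rect)
        print(r['conf'],rect, b.round(1).tolist())
        for z in(.093,.113): print(z,[atz(s,u,v,z).round(4).tolist() for u,v in b])
# edge-based: gradient lines in the crop
g=cv2.cvtColor(s['image'],cv2.COLOR_BGR2GRAY)[140:190,275:360]
lines=cv2.createLineSegmentDetector().detect(g)[0]
for l in lines.reshape(-1,4):
    if np.hypot(l[2]-l[0],l[3]-l[1])>20:
        a=atz(s,l[0]+275,l[1]+140,.113);b=atz(s,l[2]+275,l[3]+140,.113);d=b-a
        print((l+[275,140,275,140]).round(1),a.round(4),b.round(4),'ang',round(float(np.arctan2(d[1],d[0])),3),round(float(np.linalg.norm(d)),4))
```

```text
t 11.85 pos [ 0.4995 -0.2566  0.2879] phi 1.8348 F [-0.46  0.05 -0.19] T [ 0.063  0.006 -0.007] w 0.0802 gf 0.0 q [-0.58  0.37  1.45  0.    1.33 -0.85]
0.56 ((317.0, 154.0), (64.0, 26.0), 0.0) [[285.0, 167.0], [285.0, 141.0], [349.0, 141.0], [349.0, 167.0]]
0.093 [[0.4716, -0.2574, 0.093], [0.4659, -0.2344, 0.093], [0.5215, -0.2194, 0.093], [0.5283, -0.2421, 0.093]]
0.113 [[0.4722, -0.2534, 0.113], [0.4669, -0.2318, 0.113], [0.519, -0.2178, 0.113], [0.5254, -0.2391, 0.113]]
0.76 ((317.4999694824219, 153.99998474121094), (62.99999237060547, 25.999996185302734), -0.0) [[286.0, 167.0], [286.0, 141.0], [349.0, 141.0], [349.0, 167.0]]
0.093 [[0.4724, -0.2572, 0.093], [0.4668, -0.2342, 0.093], [0.5215, -0.2194, 0.093], [0.5282, -0.2422, 0.093]]
0.113 [[0.4731, -0.2532, 0.113], [0.4677, -0.2316, 0.113], [0.519, -0.2178, 0.113], [0.5254, -0.2391, 0.113]]
[290.6 178.4 345.6 175.6] [ 0.4793 -0.2619  0.113 ] [ 0.5246 -0.2471  0.113 ] ang 0.315 0.0477
```

Emit:
{"api": "move_arm", "payload": {
  "translation": [
    [0.017,0.0005,0.04],
    [0.017,0.0005,0.09],
    [0.017,0.0005,0.13],
    [0.017,0.0005,0.16],
    [0.017,0.0005,0.18],
    [0.017,0.0005,0.19],
    [0.017,0.0005,0.19],
    [0.017,0.0005,0.19],
    [0.017,0.0005,0.19],
    [0.017,0.0005,0.19],
    [0.017,0.0005,0.19],
    [0.017,0.0005,0.19],
    [0.017,0.0005,0.19]
  ],
  "twist": [0,0,0,0,0,0,0,0,0,0,0,0,0],
  "hand": [0.08,0.08,0.08,0.08,0.08,0.08,0.08,0.065,0.055,0.05,0.05,0.05,0.05]
}}

```text
time: 13.35
tool_pos: [0.4962, -0.2406, 0.0993]
tool_rot: [0.001, 0.608, 0.794, 0.0]
ft_force: [-0.8, 0.6, 7.0]
gripper_width: 0.0551
gripper_force: 61.8
```

Run:
```python
from h import *
o,M=st()
s=snap('wrist','w4'); pins('wrist',s,['key_handle','key_stand'])
print('tcp px',proj(s,o['tool_pos']))
s=snap('side'); pins('side',s,['key_handle'])
```

```text
t 13.35 pos [ 0.4962 -0.2406  0.0993] phi 1.8349 F [-0.76  0.6   7.03] T [0.066 0.115 0.028] w 0.0551 gf 61.8 q [-0.56  0.58  1.69 -0.    0.87 -0.82]
wrist key_handle 0.57 [ 0.4953 -0.2424  0.103 ] [311. 283.]
wrist key_stand 0.63 [ 0.4965 -0.242  -0.0008] [314. 205.]
tcp px [[314.66435965 274.65688633]]
side key_handle 0.77 [ 0.4868 -0.3686  0.0962] [324. 274.]
side key_handle 0.63 [ 0.3802 -0.2014  0.1338] [275. 230.]
side key_handle 0.54 [ 0.4942 -0.2374  0.1082] [319. 241.]
```

View pics/w4.png

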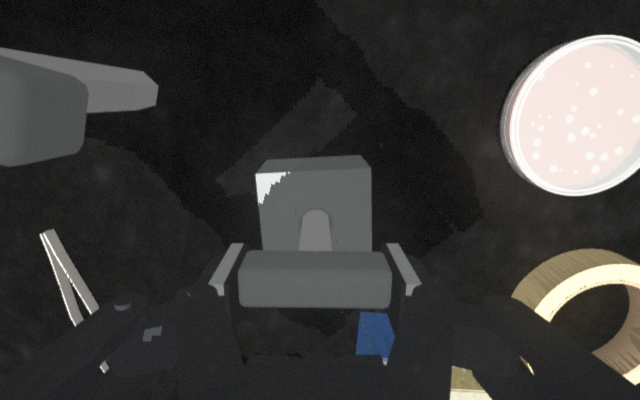

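Key held squarely by its flat ends. Lifting it clear, and checking the socket's orientation in the saved picture.

Emit:
{"api": "move_arm", "payload": {
  "translation": [
    [0,0,-0.01],
    [0,0,-0.03],
    [0,0,-0.07],
    [0,0,-0.12],
    [0,0,-0.17],
    [0.1,0.041,-0.17],
    [0.2,0.082,-0.17],
    [0.27,0.137,-0.17],
    [0.27,0.137,-0.17],
    [0.27,0.137,-0.17],
    [0.27,0.137,-0.17],
    [0.27,0.137,-0.17],
    [0.27,0.137,-0.17],
    [0.27,0.137,-0.17]
  ],
  "twist": [0,0,0,0,0,0,0,0,0,0,0,0,0,0],
  "hand": [0.05,0.05,0.05,0.05,0.05,0.05,0.05,0.05,0.05,0.05,0.05,0.05,0.05,0.05]
}}

```text
time: 15.0
tool_pos: [0.557, 0.0555, 0.2685]
tool_rot: [0.0, 0.608, 0.794, -0.0]
ft_force: [0.4, -0.7, -0.7]
gripper_width: 0.0551
gripper_force: 64.8
```

Run:
```python
from h import *
o,M=st()
s=snap('wrist'); print('cam in tool',M.T@(ray(s,320,200)[0]-o['tool_pos']))
u,v=proj(s,[.5418,.1185,.113])[0]; print(u,v)
for k in range(3):
    s=snap('wrist');pins('wrist',s,['socket_mouth','key_tip','key_handle'])
u,v=int(u),int(v); x0,y0=max(u-30,0),max(v-30,0)
c=s['image'][y0:y0+60,x0:x0+60].astype(float)
c=np.clip(c*1.0,0,255)
c=(255*(c/255)**0.5).astype(np.uint8)
d=cv2.imread('pics/w2.png')[204:254,271:321]; d=(255*(d/255.)**0.5).astype(np.uint8)
cv2.imwrite('pics/hex.png',np.hstack([cv2.resize(c,(400,400),interpolation=cv2.INTER_CUBIC),cv2.resize(d,(400,400),interpolation=cv2.INTER_CUBIC)]))
print(x0,y0)
cv2.imwrite('pics/w5.png',s['image'])
```

```text
t 15.0 pos [0.557  0.0555 0.2685] phi 1.8346 F [ 0.36 -0.75 -0.66] T [-0.027  0.004 -0.001] w 0.0551 gf 64.8 q [-0.01  0.38  1.48 -0.    1.28 -0.27]
cam in tool [ 6.57867868e-02 -1.88109383e-05 -1.25074358e-01]
316.73648187531285 101.2702693312941
wrist socket_mouth 0.88 [0.5402 0.1189 0.1116] [315. 100.]
wrist key_handle 0.67 [0.5573 0.0543 0.271 ] [315. 280.]
wrist socket_mouth 0.93 [0.5401 0.1225 0.1103] [316.  95.]
wrist key_tip 0.58 [0.5568 0.0576 0.1734] [315. 202.]
wrist key_handle 0.62 [0.5546 0.0566 0.2736] [309. 277.]
wrist socket_mouth 0.6 [0.5433 0.1169 0.1119] [318. 104.]
wrist socket_mouth 0.44 [0.5554 0.0541 0.176 ] [311. 208.]
wrist key_tip 0.81 [0.554  0.0537 0.1768] [309. 209.]
wrist key_handle 0.68 [0.5559 0.0572 0.2728] [312. 277.]
286 71
```

View pics/hex.png

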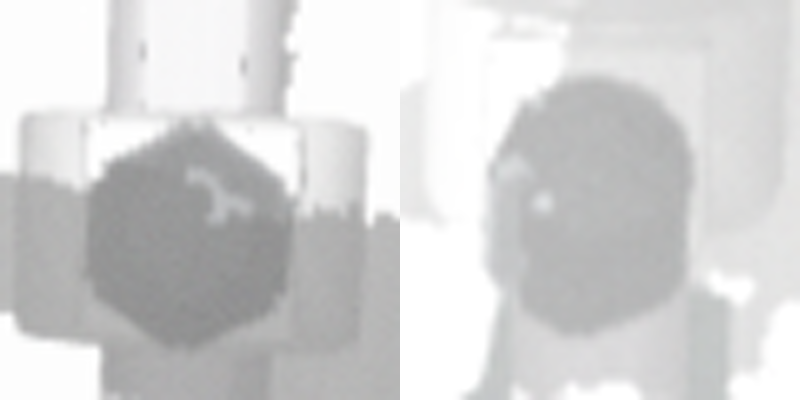

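The head is a hexagon with flats facing left and right (rotator x), turned about 0.06 rad clockwise, and its centre is near (314.5,106). Now I'll see the shank's foot against it.

Run:
```python
from h import *
c=cv2.imread('pics/w5.png')[70:270,235:395].astype(float)
c=(255*(c/255)**0.5).astype(np.uint8)
cv2.imwrite('pics/w5c.png',cv2.resize(c,(480,600),interpolation=cv2.INTER_CUBIC))
s=snap('wrist'); print(atz(s,314.5,106,.1155))
```

```text
[0.54123129 0.11548134 0.1155    ]
```

View pics/w5c.png

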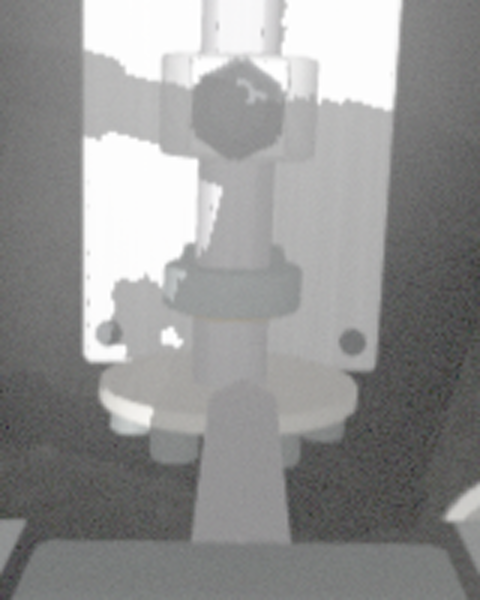

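Run:
```python
from h import *
o,M=st(); s=snap('wrist'); t=np.array(o['tool_pos'])
f=lambda p:(M.T@(p-t)).round(4)
print('head',f(atz(s,314.2,106,.1155)),f(atz(s,314.2,106,.111)))
for z in(.173,.1762,.18): print('foot edge',f(atz(s,316,196.5,z)))
print('cx of axis',proj(s,[t,t-[0,0,.09]]))
# where should model points appear with key at tool offset 0
for dx in(-.002,0,.002):
    P=[t+M@np.array([dx+r,0,-(z-t[2])]) for r,z in((.0046,.1762),(.0081,.1822))]
    print(dx,proj(s,P).round(1).tolist())
for k in range(4):
    s=snap('wrist')
    for q in('socket_mouth','key_tip'):
        for r in env.pinpoint('wrist',q)[:1]: print(q,f(np.array(r['position'])))
```

```text
t 15.7 pos [0.5573 0.0563 0.2679] phi 1.8348 F [ 0.03 -0.17 -1.09] T [ 0.016 -0.008 -0.025] w 0.0552 gf 64.8 q [-0.01  0.38  1.48 -0.    1.28 -0.27]
head [ 0.0614 -0.0003  0.1524] [ 0.0613 -0.0003  0.1569]
foot edge [0.0058 0.0009 0.0949]
foot edge [0.0066 0.0009 0.0917]
foot edge [0.0077 0.0009 0.0879]
cx of axis [[314.65155876 274.61248136]
 [314.61158204 207.24140144]]
-0.002 [[314.6, 202.6], [314.6, 199.9]]
0 [[314.6, 199.6], [314.6, 196.8]]
0.002 [[314.6, 196.5], [314.6, 193.6]]
socket_mouth [0.064  0.0013 0.1581]
key_tip [ 0.0026 -0.0003  0.0916]
socket_mouth [0.0654 0.0008 0.1567]
key_tip [ 0.0004 -0.002   0.0909]
socket_mouth [0.0688 0.0006 0.1584]
key_tip [ 0.0005 -0.0018  0.0923]
socket_mouth [ 0.0654 -0.0004  0.1579]
key_tip [-0.0016 -0.0049  0.0898]
```

Emit:
{"api": "move_arm", "payload": {
  "translation": [
    [0.03,0,0.02],
    [0.03,0,0.048],
    [0.03,0,0.048],
    [0.03,0,0.048]
  ],
  "twist": [0.05,0.05,0.05,0.05],
  "hand": [0.05,0.05,0.05,0.05]
}}

```text
time: 16.75
tool_pos: [0.5496, 0.0851, 0.2202]
tool_rot: [-0.0, 0.627, 0.779, -0.0]
ft_force: [0.2, 0.0, -1.0]
gripper_width: 0.0552
gripper_force: 64.7
```

Run:
```python
from h import *
o,M=st(); t=np.array(o['tool_pos'])
f=lambda p:(M.T@(p-t)).round(4)
for k in range(5):
    s=snap('wrist')
    for q in('socket_mouth','key_tip'):
        for r in env.pinpoint('wrist',q)[:1]: print(q,round(r['conf'],2),f(np.array(r['position'])))
u,v=proj(s,t-[0,0,.092])[0];u,v=int(u),int(v);print(u-50,v-90)
c=s['image'][v-90:v+30,u-50:u+50].astype(float); c=(255*(c/255)**0.5).astype(np.uint8)
cv2.imwrite('pics/w6.png',cv2.resize(c,(500,600),interpolation=cv2.INTER_CUBIC))
```

```text
t 16.75 pos [0.5496 0.0851 0.2202] phi 1.7851 F [ 0.21  0.01 -0.97] T [ 0.031 -0.046 -0.006] w 0.0552 gf 64.7 q [ 0.05  0.43  1.55 -0.    1.16 -0.17]
socket_mouth 0.72 [ 0.0346 -0.0013  0.1102]
key_tip 0.73 [ 0.0006 -0.0012  0.0932]
socket_mouth 0.63 [ 0.0366 -0.0021  0.108 ]
key_tip 0.8 [-0.0012 -0.0011  0.0908]
socket_mouth 0.76 [0.0334 0.     0.1089]
key_tip 0.93 [-0.0026  0.001   0.0903]
socket_mouth 0.89 [ 0.0381 -0.0015  0.1104]
key_tip 0.87 [ 0.002  -0.002   0.0892]
socket_mouth 0.76 [ 0.0348 -0.004   0.1137]
key_tip 0.85 [ 0.0016 -0.0022  0.0938]
264 116
```

View pics/w6.png

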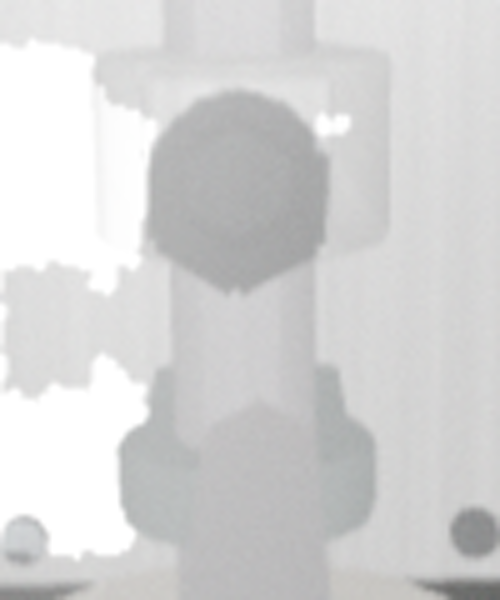

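The head spans columns 300–329 with its near vertex at (311,174.6). The shank's far vertex is at (316,196) and its centre column is about 315.5. Working out the offset.

Run:
```python
from h import *
o,M=st(); t=np.array(o['tool_pos']); s=snap('wrist')
f=lambda p:(M.T@(p-t)).round(4)
print('near vertex',f(atz(s,311.3,174.6,.1155)),'L/R',f(atz(s,293.6,160,.1155)),f(atz(s,329.4,160,.1155)))
zt=t[2]+.0037-.096
for dx in(-.002,0,.002):
    P=[t+M@np.array([dx+r,0,-(z-t[2])]) for r,z in((.0046,zt),(.0081,zt+.006))]
    print(dx,proj(s,P).round(1).tolist())
print('far rim vtx model px', [proj(s,t+M@np.array([hx+e,-.002,-(.1155-t[2])])).round(1).tolist() for hx in(.03,.033) for e in(-.01386,.01386)])
```

```text
t 17.5 pos [0.5494 0.0852 0.2198] phi 1.7848 F [-0.2   0.2  -1.13] T [ 0.008  0.007 -0.002] w 0.055 gf 64.7 q [ 0.05  0.43  1.55 -0.    1.16 -0.17]
near vertex [ 0.0182 -0.002   0.1043] L/R [ 0.0279 -0.0136  0.1043] [0.0279 0.0098 0.1043]
-0.002 [[314.4, 202.3], [314.4, 199.6]]
0 [[314.4, 199.3], [314.4, 196.5]]
0.002 [[314.4, 196.3], [314.4, 193.4]]
far rim vtx model px [[[311.4, 177.7]], [[311.3, 135.4]], [[311.4, 173.2]], [[311.2, 130.7]]]
```

Emit:
{"api": "move_arm", "payload": {
  "translation": [
    [0.0325,-0.0025,0],
    [0.0325,-0.0025,0],
    [0.0325,-0.0025,0.006],
    [0.0325,-0.0025,0.012],
    [0.0325,-0.0025,0.016],
    [0.0325,-0.0025,0.018],
    [0.0325,-0.0025,0.02],
    [0.0325,-0.0025,0.02]
  ],
  "twist": [0,0,0,0,0,0,0,0],
  "hand": [0.05,0.05,0.05,0.05,0.05,0.05,0.05,0.05]
}}

```text
time: 18.35
tool_pos: [0.5401, 0.1163, 0.1996]
tool_rot: [-0.0, 0.628, 0.779, -0.0]
ft_force: [0.4, -0.3, -0.9]
gripper_width: 0.0552
gripper_force: 64.7
```

Run:
```python
from h import *
o,M=st(); print('F tool',(M.T@o['ft_force']).round(2))
```

```text
t 18.35 pos [0.5401 0.1163 0.1996] phi 1.7846 F [ 0.41 -0.3  -0.93] T [-0.131  0.003  0.044] w 0.0552 gf 64.7 q [ 0.1   0.45  1.59 -0.    1.11 -0.11]
F tool [-0.39  0.34  0.93]
```

No contact force yet, with the tip at about 0.107. Continuing slowly.

Emit:
{"api": "move_arm", "payload": {
  "translation": [
    [0,0,0.0015],
    [0,0,0.003],
    [0,0,0.0045],
    [0,0,0.006],
    [0,0,0.006]
  ],
  "twist": [0,0,0,0,0],
  "hand": [0.05,0.05,0.05,0.05,0.05]
}}

```text
time: 18.85
tool_pos: [0.5401, 0.1163, 0.1937]
tool_rot: [0.0, 0.628, 0.779, -0.0]
ft_force: [0.6, -3.7, -1.7]
gripper_width: 0.055
gripper_force: 64.9
```

Run:
```python
from h import *
o,M=st(); print('F tool',(M.T@o['ft_force']).round(2))
```

```text
t 18.85 pos [0.5401 0.1163 0.1937] phi 1.7848 F [ 0.62 -3.67 -1.68] T [-1.077  0.008  0.015] w 0.055 gf 64.9 q [ 0.1   0.45  1.59 -0.    1.09 -0.11]
F tool [-3.72 -0.17  1.68]
```

Emit:
{"api": "move_arm", "payload": {
  "translation": [
    [-0.001,0,0],
    [-0.0015,0,0.001],
    [-0.0015,0,0.0025],
    [-0.0015,0,0.004],
    [-0.0015,0,0.004]
  ],
  "twist": [0,0,0,0,0],
  "hand": [0.05,0.05,0.05,0.05,0.05]
}}

```text
time: 19.35
tool_pos: [0.5404, 0.1151, 0.1896]
tool_rot: [-0.0, 0.628, 0.779, -0.0]
ft_force: [0.2, -1.9, -1.8]
gripper_width: 0.0553
gripper_force: 64.8
```

Run:
```python
from h import *
o,M=st(); print('F tool',(M.T@o['ft_force']).round(2))
```

```text
t 19.35 pos [0.5404 0.1151 0.1896] phi 1.7848 F [ 0.23 -1.9  -1.79] T [-0.269  0.091  0.007] w 0.0553 gf 64.8 q [ 0.1   0.46  1.6   0.    1.09 -0.11]
F tool [-1.9  -0.18  1.79]
```

Emit:
{"api": "move_arm", "payload": {
  "translation": [
    [-0.0003,0,0.0007],
    [-0.0005,0,0.0014],
    [-0.0005,0,0.002],
    [-0.0005,0,0.002]
  ],
  "twist": [0,0,0,0],
  "hand": [0.05,0.05,0.05,0.05]
}}

```text
time: 19.75
tool_pos: [0.5407, 0.1146, 0.1883]
tool_rot: [0.0, 0.628, 0.779, 0.0]
ft_force: [-2.4, 0.7, 6.6]
gripper_width: 0.0548
gripper_force: 65.7
```

Run:
```python
from h import *
o,M=st(); print('F tool',(M.T@o['ft_force']).round(2))
s=snap('scene');pins('scene',s,['key_handle','key_tip']);s=snap('side');pins('side',s,['key_handle','key_tip'])
```

```text
t 19.75 pos [0.5407 0.1146 0.1883] phi 1.7848 F [-2.4   0.68  6.64] T [-0.071  0.508  0.008] w 0.0548 gf 65.7 q [ 0.1   0.46  1.6   0.    1.08 -0.11]
F tool [ 1.18 -2.19 -6.64]
scene key_handle 0.69 [ 0.3819 -0.1995  0.1343] [366. 260.]
scene key_handle 0.64 [0.539  0.1172 0.1978] [322. 170.]
scene key_tip 0.84 [ 0.3756 -0.201   0.0005] [362. 292.]
scene key_tip 0.65 [0.5393 0.117  0.0988] [322. 194.]
scene key_tip 0.63 [ 0.4877 -0.3755  0.    ] [434. 304.]
scene key_tip 0.48 [ 0.6339 -0.1417 -0.0021] [396. 238.]
side key_handle 0.9 [ 0.4858 -0.3709  0.0965] [324. 274.]
side key_handle 0.78 [ 0.3795 -0.1992  0.1343] [274. 229.]
side key_handle 0.47 [0.5385 0.1168 0.1956] [316. 167.]
side key_tip 0.84 [ 0.4847 -0.3683 -0.0028] [324. 308.]
side key_tip 0.71 [ 0.3822 -0.1989 -0.0041] [278. 273.]
side key_tip 0.64 [0.5394 0.1175 0.0962] [317. 194.]
```

Bottomed out and seated, tip about 0.096. Now turning clockwise in small steps while watching the z moment.

Emit:
{"api": "move_arm", "payload": {
  "translation": [
    [0,0,-0.0006],
    [0,0,-0.0006],
    [0,0,-0.0006],
    [0,0,-0.0006],
    [0,0,-0.0006],
    [0,0,-0.0006],
    [0,0,-0.0006]
  ],
  "twist": [0.05,0.1,0.15,0.2,0.25,0.3,0.3],
  "hand": [0.05,0.05,0.05,0.05,0.05,0.05,0.05]
}}

```text
time: 20.75
tool_pos: [0.54, 0.1146, 0.1884]
tool_rot: [-0.0, 0.737, 0.676, -0.0]
ft_force: [-3.6, 0.9, 1.8]
gripper_width: 0.0549
gripper_force: 65.2
```

Run:
```python
from h import *
o,M=st(); print('F tool',(M.T@o['ft_force']).round(2),o['joint_efforts'][5])
```

```text
t 20.75 pos [0.54   0.1146 0.1884] phi 1.4839 F [-3.65  0.89  1.79] T [-0.009  1.056  0.028] w 0.0549 gf 65.2 q [0.1  0.46 1.6  0.   1.08 0.19]
F tool [ 0.57 -3.71 -1.79] 1.59284345805645
```

Emit:
{"api": "move_arm", "payload": {
  "translation": [
    [0,-0.0008,0],
    [0,-0.0008,0]
  ],
  "twist": [0.03,0.06],
  "hand": [0.05,0.05]
}}

```text
time: 20.95
tool_pos: [0.5396, 0.1146, 0.1884]
tool_rot: [-0.0, 0.757, 0.654, -0.0]
ft_force: [-2.1, 0.5, 0.7]
gripper_width: 0.055
gripper_force: 64.9
```

Run:
```python
from h import *
o,M=st(); print('F tool',(M.T@o['ft_force']).round(2),o['joint_efforts'][5])
```

```text
t 20.95 pos [0.5396 0.1146 0.1884] phi 1.4255 F [-2.11  0.49  0.66] T [0.003 0.466 0.132] w 0.055 gf 64.9 q [0.1  0.46 1.6  0.   1.08 0.25]
F tool [ 0.18 -2.16 -0.66] -0.9584951028227806
```

Emit:
{"api": "move_arm", "payload": {
  "translation": [
    [0,-0.0005,0],
    [0,-0.0005,0]
  ],
  "twist": [0,0],
  "hand": [0.05,0.05]
}}

```text
time: 21.15
tool_pos: [0.5395, 0.1147, 0.1884]
tool_rot: [0.0, 0.756, 0.654, 0.0]
ft_force: [0.1, -0.1, -2.7]
gripper_width: 0.0548
gripper_force: 64.5
```

Run:
```python
from h import *
o,M=st(); print('F tool',(M.T@o['ft_force']).round(2),o['joint_efforts'][5])
```

```text
t 21.15 pos [0.5395 0.1147 0.1884] phi 1.4266 F [ 0.15 -0.11 -2.66] T [-0.158 -0.162  0.012] w 0.0548 gf 64.5 q [ 0.1   0.46  1.6  -0.    1.08  0.25]
F tool [-0.09  0.16  2.66] 0.17467066179960966
```

Emit:
{"api": "move_arm", "payload": {
  "translation": [
    [0,0,0],
    [0,0,0],
    [0,0,0],
    [0,0,0]
  ],
  "twist": [0.015,0.03,0.045,0.06],
  "hand": [0.05,0.05,0.05,0.05]
}}

```text
time: 21.55
tool_pos: [0.5394, 0.1147, 0.1885]
tool_rot: [0.0, 0.776, 0.63, 0.0]
ft_force: [0.6, 0.1, -3.6]
gripper_width: 0.0548
gripper_force: 64.5
```

Run:
```python
from h import *
o,M=st(); print('F tool',(M.T@o['ft_force']).round(2),o['joint_efforts'][5])
for k in range(3): env.snapshot('side'); print(env.observe()['torque'][2].round(3),env.observe()['ft_force'].round(1))
```

```text
t 21.55 pos [0.5394 0.1147 0.1885] phi 1.3637 F [ 0.64  0.09 -3.56] T [-0.095 -0.308  0.116] w 0.0548 gf 64.5 q [ 0.1   0.46  1.6  -0.    1.08  0.31]
F tool [0.22 0.6  3.56] -0.4311510734260082
0.066 [ 1.6 -0.2 -3.8]
0.067 [ 1.9  0.1 -3.8]
0.028 [ 1.6 -0.9 -3.7]
```

Create r.py:
```python
from h import *
o,M=st(); a=[o['torque'][2]]
for k in range(6): env.snapshot('side'); a.append(env.observe()['torque'][2])
print('Tz',np.round(a,3),'settled',np.mean(a[2:]).round(3),'Ftool',(M.T@env.observe()['ft_force']).round(1))
```

```text
(no output)
```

Emit:
{"api": "move_arm", "payload": {
  "translation": [
    [0,-0.0003,0.0003],
    [0,0,0.0003],
    [0,0,0.0003],
    [0,0,0.0003]
  ],
  "twist": [0.015,0.03,0.045,0.06],
  "hand": [0.05,0.05,0.05,0.05]
}}

```text
time: 22.1
tool_pos: [0.5393, 0.1147, 0.1884]
tool_rot: [0.0, 0.795, 0.607, 0.0]
ft_force: [-0.8, -0.6, 3.6]
gripper_width: 0.0549
gripper_force: 65.3
```

```bash
python3 r.py
```

```text
t 22.1 pos [0.5393 0.1147 0.1884] phi 1.3035 F [-0.81 -0.65  3.63] T [0.016 0.037 0.046] w 0.0549 gf 65.3 q [0.1  0.46 1.6  0.   1.08 0.37]
Tz [0.046 0.038 0.074 0.018 0.065 0.032 0.043] settled 0.046 Ftool [ 0.2 -0.4 -5.3]
```

Emit:
{"api": "move_arm", "payload": {
  "translation": [
    [0,0,-0.0002],
    [0,0,-0.0002],
    [0,0,-0.0002],
    [0,0,-0.0002]
  ],
  "twist": [0.015,0.03,0.045,0.06],
  "hand": [0.05,0.05,0.05,0.05]
}}

```text
time: 22.8
tool_pos: [0.5392, 0.1147, 0.1884]
tool_rot: [-0.0, 0.813, 0.582, -0.0]
ft_force: [-0.2, 0.8, 4.3]
gripper_width: 0.0549
gripper_force: 65.3
```

```bash
python3 r.py
```

```text
t 22.8 pos [0.5392 0.1147 0.1884] phi 1.2436 F [-0.22  0.81  4.26] T [0.086 0.171 0.074] w 0.0549 gf 65.3 q [0.1  0.46 1.6  0.   1.08 0.43]
Tz [0.074 0.063 0.04  0.101 0.034 0.041 0.064] settled 0.056 Ftool [ 0.8 -1.  -3.9]
```

Emit:
{"api": "move_arm", "payload": {
  "translation": [
    [0,0,-0.0001],
    [0,0,-0.0001],
    [0,0,-0.0001],
    [0,0,-0.0001]
  ],
  "twist": [0.015,0.03,0.045,0.06],
  "hand": [0.05,0.05,0.05,0.05]
}}

```text
time: 23.5
tool_pos: [0.5391, 0.1147, 0.1884]
tool_rot: [-0.0, 0.83, 0.558, -0.0]
ft_force: [-2.6, 1.3, 2.7]
gripper_width: 0.0548
gripper_force: 65.2
```

```bash
python3 r.py
```

```text
t 23.5 pos [0.5391 0.1147 0.1884] phi 1.1834 F [-2.6   1.29  2.7 ] T [0.292 0.377 0.13 ] w 0.0548 gf 65.2 q [0.1  0.46 1.6  0.   1.08 0.49]
Tz [0.13  0.05  0.088 0.001 0.016 0.021 0.005] settled 0.026 Ftool [ 0.8 -2.8 -0.8]
```

Emit:
{"api": "move_arm", "payload": {
  "translation": [
    [0,-0.0005,0],
    [0,-0.0005,0],
    [0,-0.0005,0],
    [0,-0.0005,0]
  ],
  "twist": [0.015,0.03,0.045,0.06],
  "hand": [0.05,0.05,0.05,0.05]
}}

```text
time: 24.2
tool_pos: [0.5389, 0.1148, 0.1884]
tool_rot: [0.0, 0.846, 0.533, 0.0]
ft_force: [-0.3, -0.0, -1.2]
gripper_width: 0.0549
gripper_force: 64.7
```

```bash
python3 r.py
```

```text
t 24.2 pos [0.5389 0.1148 0.1884] phi 1.1234 F [-0.31 -0.01 -1.16] T [ 0.124 -0.067  0.066] w 0.0549 gf 64.7 q [ 0.1   0.46  1.6  -0.    1.08  0.55]
Tz [0.066 0.058 0.06  0.092 0.005 0.033 0.064] settled 0.051 Ftool [-0.   0.4  2.8]
```

Emit:
{"api": "move_arm", "payload": {
  "translation": [
    [0,0,0.0001],
    [0,0,0.0001],
    [0,0,0.0001],
    [0,0,0.0001]
  ],
  "twist": [0.015,0.03,0.045,0.06],
  "hand": [0.05,0.05,0.05,0.05]
}}

```text
time: 24.9
tool_pos: [0.5388, 0.1149, 0.1884]
tool_rot: [-0.0, 0.862, 0.507, 0.0]
ft_force: [0.4, 0.8, 0.3]
gripper_width: 0.055
gripper_force: 64.9
```

```bash
python3 r.py
```

```text
t 24.9 pos [0.5388 0.1149 0.1884] phi 1.0635 F [0.45 0.79 0.26] T [ 0.133 -0.041  0.092] w 0.055 gf 64.9 q [0.1  0.46 1.6  0.   1.08 0.61]
Tz [ 0.092  0.076  0.109  0.071 -0.027  0.03   0.067] settled 0.05 Ftool [ 0.5 -0.1 -1.5]
```

Emit:
{"api": "move_arm", "payload": {
  "translation": [
    [0,0,0],
    [0,0,0],
    [0,0,0],
    [0,0,0]
  ],
  "twist": [0.015,0.03,0.045,0.06],
  "hand": [0.05,0.05,0.05,0.05]
}}

```text
time: 25.6
tool_pos: [0.5387, 0.1149, 0.1884]
tool_rot: [-0.0, 0.877, 0.481, -0.0]
ft_force: [-1.2, 2.2, 2.0]
gripper_width: 0.055
gripper_force: 65.2
```

```bash
sed -i 's/range(6)/range(4)/;s/a\[2:\]/a[1:]/' r.py; python3 r.py
```

```text
t 25.6 pos [0.5387 0.1149 0.1884] phi 1.0034 F [-1.25  2.21  1.96] T [0.364 0.31  0.069] w 0.055 gf 65.2 q [0.1  0.46 1.6  0.   1.08 0.67]
Tz [0.069 0.051 0.052 0.045 0.131] settled 0.07 Ftool [ 0.1 -1.4 -1.5]
```

Emit:
{"api": "move_arm", "payload": {
  "translation": [
    [0,-0.0002,-0.0001],
    [0,-0.0003,-0.0001],
    [0,-0.0003,-0.0001],
    [0,-0.0003,-0.0001]
  ],
  "twist": [0.015,0.03,0.045,0.06],
  "hand": [0.05,0.05,0.05,0.05]
}}

```text
time: 26.2
tool_pos: [0.5386, 0.115, 0.1884]
tool_rot: [0.0, 0.891, 0.454, 0.0]
ft_force: [-0.1, 1.9, -1.4]
gripper_width: 0.0549
gripper_force: 64.8
```

```bash
python3 r.py
```

```text
t 26.2 pos [0.5386 0.115  0.1884] phi 0.9435 F [-0.13  1.94 -1.38] T [0.395 0.054 0.143] w 0.0549 gf 64.8 q [0.1  0.46 1.6  0.   1.08 0.73]
Tz [0.143 0.052 0.023 0.02  0.057] settled 0.038 Ftool [ 1.1 -0.4  1.4]
```

Emit:
{"api": "move_arm", "payload": {
  "translation": [
    [0.0002,0,0],
    [0.0002,0,0],
    [0.0002,0,0],
    [0.0002,0,0]
  ],
  "twist": [0.015,0.03,0.045,0.06],
  "hand": [0.05,0.05,0.05,0.05]
}}

```text
time: 26.8
tool_pos: [0.5386, 0.1152, 0.1884]
tool_rot: [-0.0, 0.904, 0.428, -0.0]
ft_force: [-1.4, 2.0, -0.9]
gripper_width: 0.0549
gripper_force: 64.8
```

```bash
python3 r.py
```

```text
t 26.8 pos [0.5386 0.1152 0.1884] phi 0.8835 F [-1.4   2.04 -0.94] T [0.284 0.242 0.078] w 0.0549 gf 64.8 q [0.1  0.46 1.6  0.   1.08 0.79]
Tz [0.078 0.044 0.036 0.015 0.085] settled 0.045 Ftool [-1.1 -1.1  1.3]
```

Emit:
{"api": "move_arm", "payload": {
  "translation": [
    [0,-0.0002,0],
    [0,-0.0002,0],
    [0,-0.0002,0],
    [0,-0.0002,0]
  ],
  "twist": [0.015,0.03,0.045,0.06],
  "hand": [0.05,0.05,0.05,0.05]
}}

```text
time: 27.4
tool_pos: [0.5385, 0.1153, 0.1885]
tool_rot: [-0.0, 0.916, 0.4, -0.0]
ft_force: [-1.1, 1.2, -1.2]
gripper_width: 0.0549
gripper_force: 64.7
```

```bash
python3 r.py
```

```text
t 27.4 pos [0.5385 0.1153 0.1885] phi 0.8234 F [-1.1   1.24 -1.16] T [0.34  0.222 0.126] w 0.0549 gf 64.7 q [0.1  0.46 1.6  0.   1.08 0.85]
Tz [0.126 0.048 0.051 0.007 0.039] settled 0.036 Ftool [ 0.6 -2.2  1. ]
```

Emit:
{"api": "move_arm", "payload": {
  "translation": [
    [0,-0.0003,0],
    [0,-0.0003,0],
    [0,-0.0003,0],
    [0,-0.0003,0]
  ],
  "twist": [0.015,0.03,0.045,0.06],
  "hand": [0.05,0.05,0.05,0.05]
}}

```text
time: 28.0
tool_pos: [0.5383, 0.1155, 0.1885]
tool_rot: [0.0, 0.928, 0.373, 0.0]
ft_force: [0.2, -0.3, -3.6]
gripper_width: 0.0549
gripper_force: 64.5
```

```bash
python3 r.py
```

```text
t 28.0 pos [0.5383 0.1155 0.1885] phi 0.7634 F [ 0.15 -0.26 -3.61] T [0.079 0.01  0.026] w 0.0549 gf 64.5 q [ 0.1   0.46  1.6  -0.    1.08  0.91]
Tz [ 0.026  0.12  -0.002  0.076  0.033] settled 0.057 Ftool [-0.   0.9  2.7]
```

Emit:
{"api": "move_arm", "payload": {
  "translation": [
    [0,0,0.0002],
    [0,0,0.0002],
    [0,0,0.0002],
    [0,0,0.0002]
  ],
  "twist": [0.015,0.03,0.045,0.06],
  "hand": [0.05,0.05,0.05,0.05]
}}

```text
time: 28.6
tool_pos: [0.5383, 0.1156, 0.1884]
tool_rot: [-0.0, 0.939, 0.345, 0.0]
ft_force: [-0.7, 1.6, 2.2]
gripper_width: 0.055
gripper_force: 65.1
```

```bash
python3 r.py
```

```text
t 28.6 pos [0.5383 0.1156 0.1884] phi 0.7034 F [-0.71  1.63  2.16] T [0.376 0.147 0.13 ] w 0.055 gf 65.1 q [0.1  0.46 1.6  0.   1.08 0.97]
Tz [0.13  0.062 0.044 0.027 0.106] settled 0.06 Ftool [ 0.5 -1.3 -3.4]
```

Emit:
{"api": "move_arm", "payload": {
  "translation": [
    [0,-0.0002,-0.0001],
    [0,-0.0002,-0.0001],
    [0,-0.0002,-0.0001],
    [0,-0.0002,-0.0001]
  ],
  "twist": [0.01,0.02,0.03,0.04],
  "hand": [0.05,0.05,0.05,0.05]
}}

```text
time: 29.2
tool_pos: [0.5382, 0.1156, 0.1884]
tool_rot: [0.0, 0.945, 0.326, 0.0]
ft_force: [0.1, 1.5, 2.0]
gripper_width: 0.0549
gripper_force: 64.9
```

```bash
python3 r.py
```

```text
t 29.2 pos [0.5382 0.1156 0.1884] phi 0.6639 F [0.15 1.45 1.99] T [0.244 0.047 0.035] w 0.0549 gf 64.9 q [0.1  0.46 1.6  0.   1.08 1.01]
Tz [0.035 0.08  0.137 0.076 0.028] settled 0.08 Ftool [ 0.5 -0.1 -2.1]
```

Emit:
{"api": "move_arm", "payload": {
  "translation": [
    [0,0,-0.0001],
    [0,0,-0.0001],
    [0,0,-0.0001],
    [0,0,-0.0001]
  ],
  "twist": [0.01,0.02,0.03,0.04],
  "hand": [0.05,0.05,0.05,0.05]
}}

```text
time: 29.8
tool_pos: [0.5381, 0.1157, 0.1884]
tool_rot: [-0.0, 0.952, 0.307, -0.0]
ft_force: [-0.6, 1.7, -0.3]
gripper_width: 0.0549
gripper_force: 64.9
```

```bash
python3 r.py
```

```text
t 29.8 pos [0.5381 0.1157 0.1884] phi 0.6239 F [-0.56  1.66 -0.26] T [0.344 0.029 0.172] w 0.0549 gf 64.9 q [0.1  0.46 1.6  0.   1.08 1.05]
Tz [0.172 0.107 0.046 0.113 0.127] settled 0.098 Ftool [-0.1 -0.5 -0.3]
```

Emit:
{"api": "move_arm", "payload": {
  "translation": [
    [0,0,0],
    [0,0,0],
    [0,0,0]
  ],
  "twist": [0.01,0.02,0.03],
  "hand": [0.05,0.05,0.05]
}}

```text
time: 30.3
tool_pos: [0.5381, 0.1157, 0.1884]
tool_rot: [-0.0, 0.956, 0.293, -0.0]
ft_force: [-0.8, 1.9, -0.7]
gripper_width: 0.055
gripper_force: 64.8
```

```bash
sed -i 's/range(4)/range(7)/' r.py; python3 r.py
```

```text
t 30.3 pos [0.5381 0.1157 0.1884] phi 0.5938 F [-0.79  1.85 -0.73] T [0.522 0.086 0.184] w 0.055 gf 64.8 q [0.1  0.46 1.6  0.   1.08 1.08]
Tz [0.184 0.101 0.191 0.133 0.202 0.109 0.125 0.154] settled 0.145 Ftool [ 1.2 -2.6  1.6]
```

Emit:
{"api": "move_arm", "payload": {
  "translation": [
    [0,-0.0002,0],
    [0,-0.0002,0],
    [0,-0.0002,0]
  ],
  "twist": [0.008,0.015,0.015],
  "hand": [0.05,0.05,0.05]
}}

```text
time: 30.95
tool_pos: [0.5381, 0.1158, 0.1885]
tool_rot: [0.0, 0.958, 0.286, 0.0]
ft_force: [0.1, 0.5, -2.3]
gripper_width: 0.0546
gripper_force: 64.7
```

```bash
python3 r.py
```

```text
t 30.95 pos [0.5381 0.1158 0.1885] phi 0.5794 F [ 0.07  0.46 -2.35] T [ 0.309 -0.021  0.125] w 0.0546 gf 64.7 q [ 0.1   0.46  1.6  -0.    1.08  1.09]
Tz [0.125 0.148 0.127 0.165 0.121 0.131 0.16  0.154] settled 0.144 Ftool [ 0.  -1.   2.6]
```

Emit:
{"api": "move_arm", "payload": {
  "translation": [
    [0,0,0.0001],
    [0,0,0.0001],
    [0,0,0.0001]
  ],
  "twist": [0.008,0.016,0.016],
  "hand": [0.05,0.05,0.05]
}}

```text
time: 31.6
tool_pos: [0.5381, 0.1158, 0.1884]
tool_rot: [-0.0, 0.961, 0.278, 0.0]
ft_force: [-0.2, 1.8, -0.8]
gripper_width: 0.0547
gripper_force: 64.7
```

```bash
python3 r.py
```

```text
t 31.6 pos [0.5381 0.1158 0.1884] phi 0.5633 F [-0.22  1.79 -0.83] T [0.363 0.07  0.13 ] w 0.0547 gf 64.7 q [0.1  0.46 1.6  0.   1.08 1.11]
Tz [0.13  0.09  0.142 0.177 0.242 0.176 0.201 0.129] settled 0.165 Ftool [ 0.7 -1.1  0.2]
```

Settled torque about 0.165 N m: snug. Releasing and withdrawing straight up.

Emit:
{"api": "move_arm", "payload": {
  "translation": [
    [0,0,0],
    [0,0,0],
    [0,0,0],
    [0,0,0],
    [0,0,0],
    [0,0,-0.01],
    [0,0,-0.03],
    [0,0,-0.06],
    [0,0,-0.1],
    [0,0,-0.1],
    [0,0,-0.1]
  ],
  "twist": [0,0,0,0,0,0,0,0,0,0,0],
  "hand": [0.06,0.07,0.08,0.08,0.08,0.08,0.08,0.08,0.08,0.08,0.08]
}}

```text
time: 33.05
tool_pos: [0.5384, 0.1159, 0.2898]
tool_rot: [0.0, 0.961, 0.278, 0.001]
ft_force: [0.2, -0.9, -0.8]
gripper_width: 0.0801
gripper_force: 0.0
```

Run:
```python
from h import *
st()
for c in('wrist','scene','side'):
    s=snap(c,'end_'+c); pins(c,s,['key_handle','key_tip','crank_pin','socket_mouth'])
```

```text
t 33.05 pos [0.5384 0.1159 0.2898] phi 0.5638 F [ 0.18 -0.87 -0.77] T [-0.021  0.006 -0.074] w 0.0801 gf 0.0 q [0.1  0.35 1.47 0.   1.32 1.11]
wrist key_handle 0.69 [0.5385 0.1157 0.1921] [312. 206.]
wrist key_tip 0.95 [0.5387 0.1144 0.0961] [314. 177.]
wrist crank_pin 0.6 [0.512  0.2211 0.1058] [193. 140.]
wrist socket_mouth 0.89 [0.5399 0.1192 0.1103] [310. 176.]
scene key_handle 0.66 [ 0.3805 -0.1992  0.1336] [366. 260.]
scene key_handle 0.56 [ 0.485  -0.3664  0.0977] [437. 281.]
scene key_handle 0.51 [0.5382 0.118  0.1941] [322. 171.]
scene key_handle 0.5 [0.5436 0.1207 0.111 ] [322. 190.]
scene key_tip 0.78 [ 0.3752 -0.1983 -0.0015] [361. 292.]
scene key_tip 0.7 [0.5392 0.1196 0.0953] [321. 195.]
scene key_tip 0.49 [ 0.4902 -0.3718  0.0019] [434. 302.]
scene crank_pin 0.8 [0.5156 0.2238 0.1083] [295. 182.]
scene crank_pin 0.74 [0.4789 0.649  0.0763] [218. 149.]
scene crank_pin 0.19 [ 4.920e-01 -2.408e-01  2.000e-04] [396. 277.]
side key_handle 0.73 [ 0.3788 -0.2027  0.1358] [274. 230.]
side key_handle 0.73 [ 0.485  -0.3664  0.0963] [324. 273.]
side key_handle 0.63 [ 0.6331 -0.1441 -0.0016] [360. 254.]
side key_handle 0.54 [0.5371 0.1187 0.1941] [316. 167.]
side key_tip 0.71 [0.5393 0.1188 0.1007] [317. 192.]
side key_tip 0.59 [ 0.3823 -0.199  -0.0026] [278. 272.]
side key_tip 0.56 [ 0.4867 -0.3688  0.0015] [325. 306.]
side crank_pin 0.81 [0.5123 0.2235 0.1118] [305. 180.]
side crank_pin 0.43 [0.4853 0.6477 0.0776] [290. 156.]
side socket_mouth 0.6 [0.5398 0.1148 0.1096] [317. 190.]
```

The key stands upright in the socket with its foot at z about 0.096, the crank is still upright, and the gripper is clear. Handing in.

```bash
python3 -c "
from workcell import env
print(env.sign_off())"
```

```text
the job is handed in; nothing more can be done
None
```

I turned the crank upright and let go of it, seated the hex key fully home, and tightened the screw to about 0.165 N m. The key is standing in the socket with the gripper clear, and I handed the job in at about 33 s (the sign-off gave no verdict).

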